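# Move the feeding-tray divider to the flagged notch

## Robot

A 6-joint arm with a two-finger parallel gripper is mounted at the origin on the work surface. World frame = base frame: x ahead of the robot, y to its left, z up, the work surface at z = 0. Lengths are in m, angles in rad, forces in N, time in s.
With the tool pointing down it reaches from about 0.35 to 0.925 m from the base axis. Payload 6.4 kg.
Tool frame: the origin (TCP) lies at the very end of the fingers, on their centre line; the grasp point (between the pads) lies 19 mm behind it; z points along the fingers, y is the line along which they close (so a half turn about z gives the same grasp; the last joint's range is limited). The gripper opens to 94 mm and grips with 3 to 60 N. Pads are 16 mm wide; open, the fingers measure 119 mm over their backs; the gripper's body (75 mm by 177 mm) begins 78 mm behind the grasp point.
Start: joints at [-0.174, 0.245, 1.558, -0, 1.339, -0.174], TCP at [0.65, 0, 0.205] pointing down, gripper open.
Joint ranges: [-3.13, 3.13], [-1.02, 2.26], [0.13, 2.54], [-0.95, 4.09], [0.21, 2.88], [-2.74, 2.74]. Speed limits (rad/s): [2.57, 2.57, 3.14, 3.14, 3.14, 3.14].

## Interface

Orientations are given as a unit quaternion [w, x, y, z].
In Python, from cell import env, vision, finish_job gives the robot as it stands. The module is installed in compiled form; this text tells all that it offers.
- The arm moves only by the shell command python3 -m crank 'ROWS' [FORCE]. ROWS is JSON, one flat list of numbers, 7 for each row, row after row: the finger opening in cm, from 0 to 9.4, then the shift along the tool's x, y, z in cm, then the turn, a rotation vector about the tool's x, y, z in units of 6 degrees (1.0 is 6 degrees). A call has 1 to 12 rows; each row shifts and turns the commanded pose from where the row before left it, along the tool's axes as they then stand; what a row does not reach is not made up. A row lasts 1/8 s, in which the tool goes at most 62.5 mm and 10.7 degrees, less where a joint would pass 70% of its speed; a pose out of reach is approached as far as the arm can. A call is refused whole if a number of a shift passes 6.25 or a number of a turn 1, either way. A call with a gripper value outside its range is refused whole. The fingers move at their own pace and stop on an object; FORCE is the grip in N (left out, the last holds). Time passes only in rows, so rows that do not move let the fingers close. It gives the time, the measured TCP pose, the force, the opening and the grip force at its end, in the units of the state.
- env.sense(): the state, without advancing time (a new reading comes with each control period).
- vision.snapshot(name): name is "scene" or "side" or "wrist"; returns the picture (400x640x3 uint8, blue, green, red); there is no depth.
- vision.camera_model(name): a dict with "fx", "fy", "cx", "cy" (pixels), "k1" (the pictures are not rectified: a ray, as slopes to the right and down, at radius r is drawn at 1 + k1 r^2 times it, then the intrinsics apply), "R" (3x3) and "t" (3): a world point X has camera coordinates R X + t; the wrist camera has in their place "mount" (4x4, takes a point from camera to tool coordinates, whose origin is the TCP and whose axes are the flange's). Camera axes: x right, y down, z forward; pixel columns grow to the right and rows downward; lengths in m; the calibration is good to about 2 mm. A picture is of the moment at which its call begins: read the wrist's pose just before it. camera_model takes no time and is no camera call.
- finish_job(): hands the job in; it is judged then, once.
The state is a dict: "t": time; "q": joint angles; "qvel": joint speeds; "joint_efforts": joint torques, N m; "tool_pos": TCP position; "tool_rot": TCP orientation; "contact_force": force on the tool from outside, world axes, zero at the start; "torque": the same for the moment, N m; "width": finger opening in m; "finger_force": force on a finger pad.
Only numpy, scipy, OpenCV 4.12 (cv2) and the standard library are available. Lean on these libraries where they do the work, as an engineer would, in place of code of your own. Each camera call takes 0.05 s, during which the arm holds its last target. There are 200 camera calls.

## Task

Move the divider of the rabbit's feeding tray to the notch marked by the green flag: swing the red cam lever fully open, squeeze the orange release tab towards the blue tab and keep it squeezed while you slide the blue frame until its white pointer is abreast of the green flag, then let go so that the latch drops fully into the notch. Then swing the red lever fully shut again and let go of everything. Do not disturb the bowl, the comb or the other things standing about.

Things in the scene. Friction and masses are not known exactly. Their poses are not given: they have to be found in the camera images.
- rack: Fixed feeding tray: wooden board 245 x 420 mm, 12 mm thick. Origin under its middle (near edge x = -105 mm, far +140); x across it, away from the robot, y along it to the left (the way the frame slides), z up. A rail at x = -45 mm carries the blue frame; 30 mm beyond it a steel bar has four notches at y = -67.5, -22.5, 22.5, 67.5 mm. Nothing on it but the tabs and lever post rises above 75 mm.
- green_flag: Fixed green flag, 22 x 18 mm from above, 34 mm high, on the near edge of the board, exactly abreast of the wanted notch (same y in the tray's frame). Origin under it; axes parallel to the tray's. Two grey flags stand abreast of two other notches.
- frame (a joint): Position of the blue sliding frame on the rail (m): 0 in the rightmost notch, where it starts; 0.045, 0.090, 0.135 in the next ones; grows along the tray's +y (left). Rubs with about 2 N; cannot lift or turn; some 2 mm of play in a notch. It carries the divider panel (75 mm high) over the far part of the tray, 35 mm to the right of its pointer.
- release (a joint): Travel of the orange tab towards the blue one (m): 0 = latch fully in a notch, 0.009 = just clear (or resting on the bar between notches), 0.014 = squeezed to its stop. Sprung, 4 N to start, 9 N at the stop; returns by itself when let go. Its tip is rounded: let go up to 3 mm off a notch it still drops in. Cannot be squeezed while the red lever is shut.
- cam (a joint): Angle of the red lever about its upright pivot on the frame (rad): 0 = fully shut (lever along the tray's +y), growing counter-clockwise seen from above to 1.6 = fully open (pointing to the tray's -x, towards the robot), stops at both ends. Stays where it is left; about 0.1 N m (1.5 N at the post) turns it. It shuts only while the latch is fully in a notch.
- blue_tab (a point): Top centre of the fixed upright blue tab on the frame, 108 mm above the table; the tab is a plate 6 mm thick (across the rail), 28 mm wide (along it) and free for 60 mm below its top. It is rigid with the frame.
- orange_tab (a point): Top centre of the upright orange release tab, same size and height, 38 mm beyond the blue one (tray +x) when latched: 44 mm over the outer faces; squeezed home 24 mm beyond it: 30 mm over the outer faces. Only the orange tab moves, so fingers that close about a fixed middle must be centred on the squeezed pair: 12 mm beyond the blue tab's centre.
- pointer (a point): Tip of the small white pointer on the near side of the frame, level in y with the two tabs and with the latch, 37 mm above the table. It stands abreast of a flag when the latch is at that notch.
- lever_post (a point): Top centre of the red lever's upright round post, 18 mm across, rising 35 mm above the lever arm (its top 100 mm above the table), 70 mm from the pivot.
- lever_pivot (a point): Top of the lever's upright pivot pin on the frame, 65 mm above the table, 50 mm to the left of the tabs; the post circles about it at 70 mm.
- bowl: Loose bystander: white ceramic rabbit bowl, 110 mm across and 50 mm high, in the tray's left bay; origin under its centre
- comb: Loose bystander: flat stainless steel grooming comb, 110 x 35 x 6 mm, lying in the tray's right bay; origin under its middle
- jar: Loose bystander: clear pellet jar with a green twist cap, 96 mm across, 149 mm high; origin under its centre
- chew_block: Loose bystander: dark wooden chew block, 100 x 45 x 45 mm; origin under its centre
- scoop: Loose bystander: grey plastic litter scoop, 230 mm long, 100 mm wide, 35 mm high; origin near the root of its handle
- brush: Loose bystander: small hand brush, 180 mm long; origin under it

How it is judged:
On the way, in this order (a step that is already met when the one before it is completed fails the run):
1. the red lever is swung open (beyond 1.3 rad) while the latch is in its first notch (value of joint cam above 1.3 rad and value of joint release below 0.003 m and value of joint frame below 0.005 m), for 0.1 s.
2. the frame is brought to the green flag (within 10 mm) with the release still squeezed clear of the notches (value of joint release above 0.0097 m and y of pointer in the frame of green_flag between -0.01 and 0.01 m), for 0.1 s.
3. the release is let go and the latch drops fully into the green flag's notch (value of joint release below 0.002 m and y of pointer in the frame of green_flag between -0.006 and 0.006 m), for 0.2 s.
At the end, for the whole second after the job is handed in: The white pointer stands within 6 mm of the green flag's middle along the rail, the latch is fully in that notch (release joint under 2 mm), the red lever is shut (under 0.12 rad), and frame and lever are at rest (all of step 3 and value of joint cam below 0.12 rad and velocity of joint frame between -0.01 and 0.01 m/s and velocity of joint cam between -0.05 and 0.05 rad/s); the robot touches nothing.
It fails at once if the latch is not kept squeezed while the frame is slid: it rests on the bar between two notches (more than 13 mm from a notch) (value of joint release below 0.0095 m and (value of joint frame between 0.013 and 0.032 m or value of joint frame between 0.058 and 0.077 m or value of joint frame between 0.103 and 0.122 m)).
It fails at once if a bystander is pushed more than 30 mm from its place (distance of any of bowl, comb, jar, chew_block, scoop, brush from where it was at the start of the episode above 0.03 m).
It fails at once if the bowl is tipped (more than 0.3 rad) (angle between bowl's own z axis and vertical above 0.3 rad).
It also fails if it takes over 69 s, if anything falls off the work surface, if the arm or the gripper's body presses on something with over 40 N, if the wrist force passes 120 N, or if a joint passes its speed limit or range.

## Working session

There is one attempt and no reset: what is moved stays moved. The work goes in short steps, Python scripts to look and compute and a shell command to move; the robot and the scene stay as the last step left them, time stands still between calls to the robot, and variables do not carry over. Pictures are saved under pics/ and viewed, at most 10 in all, crops included, and the job is handed in when it is done.

```bash
mkdir -p pics; python3 - <<'E'
from cell import env,vision
import cv2,numpy as np
s=env.sense();print(s['t'],s['tool_pos'],s['tool_rot'],s['width'])
for n in("scene","side","wrist"):
    im=vision.snapshot(n);cv2.imwrite(f"pics/{n}0.png",im)
    m=vision.camera_model(n);print(n,{k:np.round(v,4).tolist() for k,v in m.items()})
E
```

```text
0.0 [6.49405943e-01 1.07252111e-04 2.04352723e-01] [-7.69951383e-04  7.07102337e-01  7.07110587e-01 -5.55961694e-04] 0.09420134034260247
scene {'fx': 408.4585, 'fy': 408.4585, 'cx': 316.8501, 'cy': 204.7769, 'k1': 0.0159, 'R': [[-0.6939, 0.7201, -0.0034], [0.5413, 0.5185, -0.6619], [-0.4749, -0.4611, -0.7496]], 't': [0.4395, -0.2264, 1.7932]}
side {'fx': 424.5582, 'fy': 424.5582, 'cx': 320.6053, 'cy': 190.5938, 'k1': -0.0403, 'R': [[0.9266, -0.3762, -0.0011], [-0.2832, -0.6956, -0.6602], [0.2476, 0.612, -0.7511]], 't': [-0.5541, 0.1647, 1.1982]}
wrist {'fx': 299.3237, 'fy': 299.3237, 'cx': 319.6304, 'cy': 204.3669, 'k1': -0.0547, 'mount': [[0.0001, -0.9617, -0.2741, 0.0798], [1.0, -0.0001, 0.0009, -0.0003], [-0.0009, -0.2741, 0.9617, -0.1793], [0.0, 0.0, 0.0, 1.0]]}
```

View pics/scene0.png

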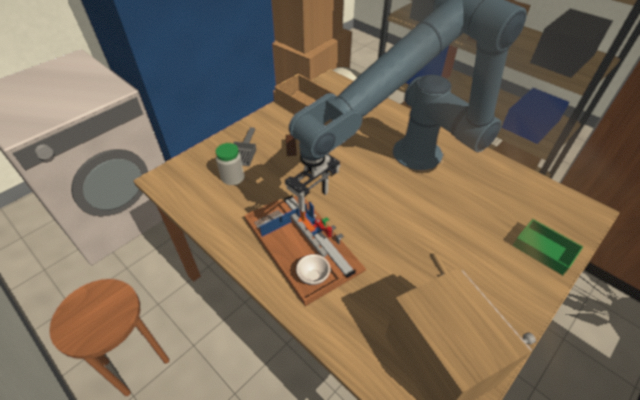

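View pics/side0.png

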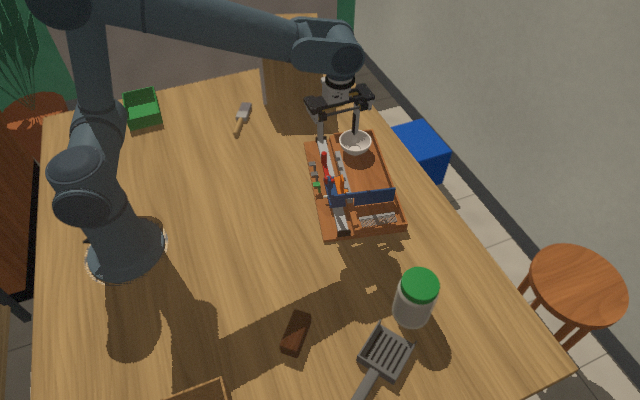

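View pics/wrist0.png

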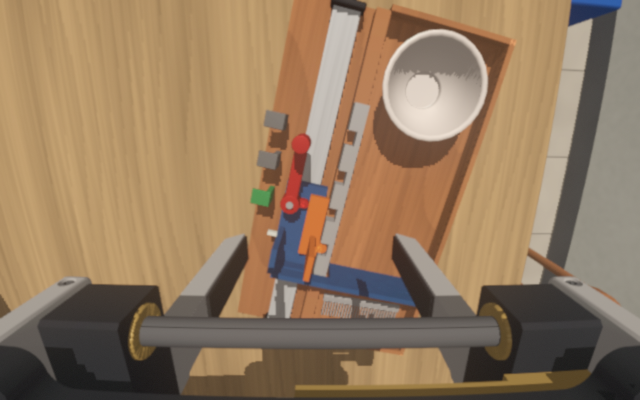

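The wrist view shows the lever post at about (302,144), the pivot (290,205), the green flag (262,197), the pointer (272,233) and the grey flags (267,159) and (275,120). The green flag is therefore at the second notch. The bowl is at the upper right and the tabs are near (310,255).

```bash
cat > h.py <<'E'
from cell import env,vision
import cv2,numpy as np
from scipy.spatial.transform import Rotation as Ro
def pose(s=None):
    s=s or env.sense();w,x,y,z=s['tool_rot'];return Ro.from_quat([x,y,z,w]).as_matrix(),np.array(s['tool_pos'])
def ray(n,uv,P=None):
    m=vision.camera_model(n)
    K=np.array([[m['fx'],0,m['cx']],[0,m['fy'],m['cy']],[0,0,1]])
    a=cv2.undistortPoints(np.array([[uv]],float),K,np.array([m['k1'],0,0,0]))[0,0]
    d=np.array([*a,1.])
    if n=='wrist':
        M=np.array(m['mount']);R,p=P;return p+R@M[:3,3],R@M[:3,:3]@d
    R=np.array(m['R']);return -R.T@np.array(m['t']),R.T@d
def on(n,uv,z,P=None):
    o,d=ray(n,uv,P);return o+d*(z-o[2])/d[2]
def blobs(im,lo,hi,amin=15):
    h=cv2.cvtColor(im,cv2.COLOR_BGR2HSV);m=cv2.inRange(h,np.array(lo),np.array(hi))
    n,_,st,c=cv2.connectedComponentsWithStats(m);return [(st[i].tolist(),c[i].round(1).tolist()) for i in range(1,n) if st[i][4]>=amin]
E
python3 - <<'E'
from h import *
im=cv2.imread('pics/wrist0.png')
cv2.imwrite('pics/crop0.png',cv2.resize(im[100:320,230:430],None,fx=2.7*1.0,fy=2.7,interpolation=cv2.INTER_CUBIC))
P=pose()
for n,lo,hi in(('green',(50,120,60),(75,255,255)),('red',(0,190,100),(4,255,255)),('red2',(174,150,80),(180,255,255)),('white',(0,0,215),(180,40,255)),('orange',(8,215,150),(18,255,255))):
    print(n,blobs(im[:320],lo,hi))
for n,uv,z in(('flag34',(262,197),.034),('ptr',(268,233),.037),('post',(302,144),.1),('piv',(290,205),.065),('g1',(267,159),.034),('g2',(275,120),.034)):
    print(n,on('wrist',uv,z,P).round(4))
E
```

```text
green []
red []
red2 []
white [([384, 30, 102, 109, 3424], [427.2, 103.3])]
orange []
flag34 [ 0.5796 -0.0106  0.034 ]
ptr [ 0.5852 -0.0559  0.037 ]
post [0.6329 0.0577 0.1   ]
piv [ 0.6165 -0.0117  0.065 ]
g1 [0.5878 0.0353 0.034 ]
g2 [0.5988 0.0794 0.034 ]
```

View pics/crop0.png

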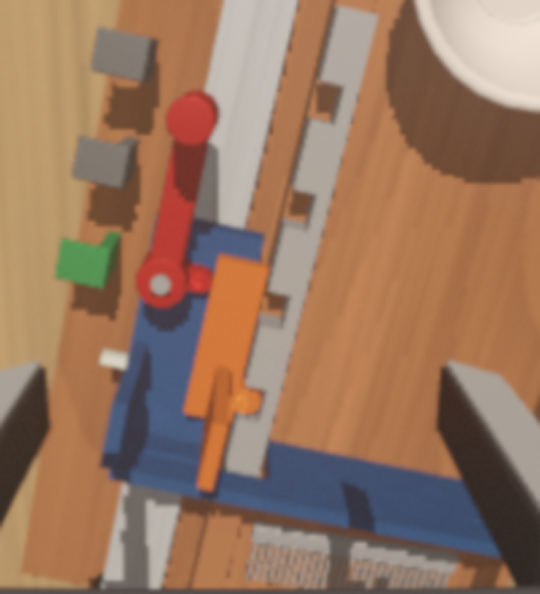

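The crop shows the red post top at crop (192,117), the pivot at (160,284), the pointer tip at (100,357), the orange tab as a slim plate around (213,430), and the blue tab at about (130,405). The tray yaw is about -0.22 rad. I'll move above the lever post, aligned with the tray, and check from there.

```bash
python3 -m crank '[6,3,-0.9,0,0,0,0, 6,2.85,-0.8,0,0,0,0, 6,0,0,3,0,0,0.7, 6,0,0,3,0,0,0.7, 6,0,0,1,0,0,0.7, 6,0,0,0,0,0,0, 6,0,0,0,0,0,0]' 10
python3 - <<'E'
from h import *
P=pose();im=vision.snapshot('wrist');cv2.imwrite('pics/w1.png',im);print(P[1],P[0].round(3).tolist())
E
```

```text
t: 1.02
tool_pos: [0.6334, 0.0585, 0.1361]
tool_rot: [0.0, 0.78, 0.626, 0.0]
contact_force: [0.4, -0.7, -0.3]
width: 0.0599
finger_force: 0.0
[0.6334332  0.05846053 0.1361491 ] [[0.217, 0.976, 0.001], [0.976, -0.217, -0.0], [0.0, 0.001, -1.0]]
```

View pics/w1.png

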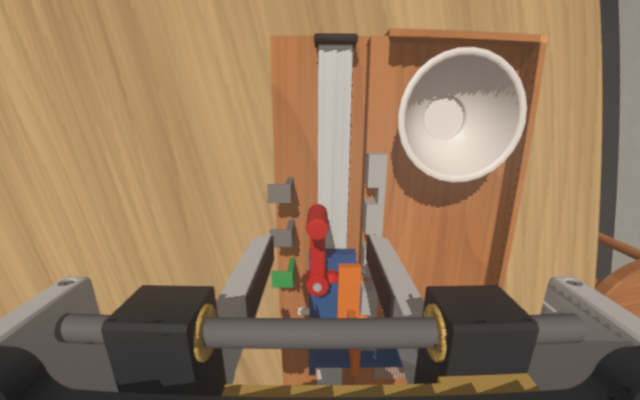

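The wrist view shows the rail upright in the image, so the yaw is right. The post top is at (317,230), between the fingers, and the pivot is at (317,287).

```bash
python3 - <<'E'
from h import *
P=pose()
R=P[0]
for n,uv,z in(('post',(317,230),.1),('piv',(317,287),.065),('flag',(283,280),.034),('ptr',(299,311),.037)):
    w=on('wrist',uv,z,P);print(n,w.round(4),'tool',(R.T@(w-P[1])).round(4))
P0=np.array([[0,1,0],[1,0,0],[0,0,-1.]]),np.array([.6494,.0001,.2044])
for n,uv,z in(('post',(301.1,143.3),.1),('piv',(289.3,205.2),.065)):
    w=on('wrist',uv,z,P0);print(n,w.round(4),'tool',(R.T@(w-P[1])).round(4))
E
```

```text
post [0.6311 0.0567 0.1   ] tool [-0.0022 -0.0021  0.0364]
piv [ 0.6153 -0.0126  0.065 ] tool [-0.0733 -0.0025  0.0714]
flag [ 0.5777 -0.0149  0.034 ] tool [-0.0838 -0.0388  0.1024]
ptr [ 0.5858 -0.0539  0.037 ] tool [-0.1201 -0.0224  0.0994]
post [0.6321 0.0583 0.1   ] tool [-0.0005 -0.0016  0.0364]
piv [ 0.6158 -0.0119  0.065 ] tool [-0.0725 -0.0022  0.0714]
```

```bash
python3 -m crank '[6,-0.15,-0.2,0,0,0,0, 6,0,0,3,0,0,0, 6,0,0,2.8,0,0,0, 6,0,0,0,0,0,0, 1,0,0,0,0,0,0, 1,0,0,0,0,0,0, 1,0,0,0,0,0,0, 1,0,0,0,0,0,0]' 8
```

```text
t: 2.08
tool_pos: [0.631, 0.0575, 0.078]
tool_rot: [0.0, 0.78, 0.625, 0.0]
contact_force: [0.4, -0.0, 0.0]
width: 0.0241
finger_force: 0.0
```

```bash
python3 -m crank '[1,0,0,0,0,0,0, 1,0,0,0,0,0,0, 1,-0.04,-0.73,0,0,0,-1, 1,-0.04,-0.73,0,0,0,-1, 1,-0.04,-0.73,0,0,0,-1, 1,-0.04,-0.73,0,0,0,-1]' 8
python3 -c "
from h import *
print(env.sense()['q'])"
```

```text
t: 2.82
tool_pos: [0.6019, 0.0579, 0.0777]
tool_rot: [0.0, 0.632, 0.775, 0.001]
contact_force: [0.7, 0.2, 0.8]
width: 0.018
finger_force: 8.0
[-9.16665603e-02  2.84852119e-01  1.76013412e+00  4.81166681e-04
  1.09540622e+00 -2.94191657e-01]
```

```bash
python3 -m crank '[1,-0.04,-0.73,0,0,0,-1, 1,-0.04,-0.73,0,0,0,-1, 1,-0.04,-0.73,0,0,0,-1, 1,-0.04,-0.73,0,0,0,-1, 1,-0.04,-0.73,0,0,0,-1, 1,-0.04,-0.73,0,0,0,-1, 1,-0.04,-0.73,0,0,0,-1, 1,-0.04,-0.73,0,0,0,-1, 1,-0.04,-0.73,0,0,0,-1, 1,-0.04,-0.73,0,0,0,-1, 1,-0.04,-0.73,0,0,0,-1]' 
python3 -m crank '[1,0,-0.2,0,0,0,-0.2, 1,0,0,0,0,0,0]'
```

```text
t: 4.2
tool_pos: [0.5472, 0.0046, 0.0777]
tool_rot: [-0.0, 0.108, 0.994, 0.0]
contact_force: [-0.5, 1.2, 1.8]
width: 0.018
finger_force: 8.0
t: 4.45
tool_pos: [0.5467, 0.0024, 0.0776]
tool_rot: [-0.0, 0.1, 0.995, -0.0]
contact_force: [-3.4, 0.4, 4.5]
width: 0.0177
finger_force: 8.0
```

```bash
python3 -m crank '[4.5,0,0,0,0,0,0, 4.5,0,0,0,0,0,0, 4.5,0,0,0,0,0,0, 4.5,0,0,-6,0,0,0, 4.5,0,0,-6,0,0,0, 4.5,-3.5,-5.4,0,0,0,0, 4.5,-3.5,-5.4,0,0,0,1, 4.5,0,0,0,0,0,1, 4.5,0,0,0,0,0,1, 4.5,0,0,0,0,0,1, 4.5,0,0,0,0,0,1, 4.5,0,0,0,0,0,1]' 
python3 -m crank '[6,0,0,0,0,0,1, 6,0,0,0,0,0,1, 6,0,0,0,0,0,1, 6,0,0,0,0,0,1, 6,0,0,0,0,0,1, 6,0,0,0,0,0,1, 6,0,0,0,0,0,1, 6,0,0,0,0,0,1, 6,0,0,0,0,0,1, 6,0,0,0,0,0,0.2, 6,0,0,0,0,0,0]' 
python3 - <<'E'
from h import *
P=pose();im=vision.snapshot('wrist');cv2.imwrite('pics/w2.png',im[:360]);print(P[1],P[0].round(3).tolist())
E
```

```text
t: 5.95
tool_pos: [0.5929, -0.1139, 0.1972]
tool_rot: [-0.0, 0.404, 0.915, -0.0]
contact_force: [0.5, 0.1, 0.2]
width: 0.045
finger_force: 0.0
t: 7.32
tool_pos: [0.5929, -0.1138, 0.1973]
tool_rot: [-0.0, 0.78, 0.626, -0.0]
contact_force: [-0.1, -0.5, 0.9]
width: 0.0599
finger_force: 0.0
[ 0.59292298 -0.11384462  0.19733502] [[0.217, 0.976, -0.0], [0.976, -0.217, 0.0], [0.0, -0.0, -1.0]]
```

View pics/w2.png

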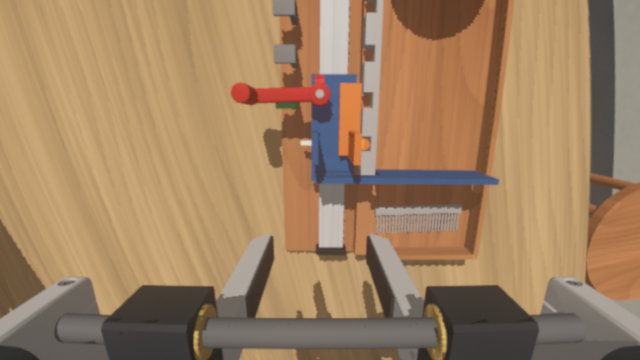

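The lever is open: the post is at (241,93) and the pivot at (320,94). The tabs are near (315,150) and (357,150), so I'll zoom in there.

```bash
python3 - <<'E'
from h import *
im=cv2.imread('pics/w2.png');cv2.imwrite('pics/crop2.png',cv2.resize(im[100:200,280:400],None,fx=6,fy=6,interpolation=cv2.INTER_CUBIC))
E
```

```text
(no output)
```

View pics/crop2.png

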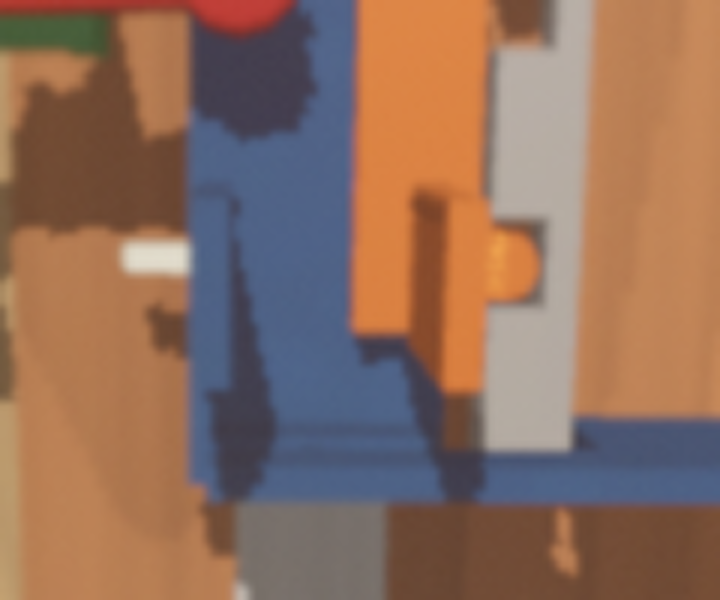

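The blue tab top is centred at crop (211,291), the orange one at (466,293), and the pointer tip at (122,257).

```bash
python3 - <<'E'
from h import *
P=pose();R=P[0]
for n,uv,z in(('blue',(315.0,148.4),.108),('or',(357.5,148.7),.108),('ptr',(300.2,142.7),.037),('piv',(320,94),.065),('g',(285,54),.034)):
    w=on('wrist',uv,z,P);print(n,w.round(4),'tool',(R.T@(w-P[1])).round(4))
E
```

```text
blue [ 0.6008 -0.0594  0.108 ] tool [ 0.0549 -0.0042  0.0894]
or [ 0.6376 -0.0678  0.108 ] tool [0.0546 0.0336 0.0894]
ptr [ 0.5836 -0.0558  0.037 ] tool [ 0.0546 -0.0217  0.1604]
piv [ 0.6159 -0.0123  0.065 ] tool [0.1042 0.0003 0.1324]
g [0.5892 0.0377 0.034 ] tool [ 0.1471 -0.0365  0.1634]
```

```bash
python3 -m crank '[7.6,2.75,0.4,0,0,0,0, 7.6,2.75,0.3,0,0,0,0, 7.6,0,0,3,0,0,0, 7.6,0,0,3,0,0,0, 7.6,0,0,3,0,0,0, 7.6,0,0,2.9,0,0,0, 7.6,0,0,0,0,0,0]' 
python3 -m crank '[2,0,0,0,0,0,0, 2,0,0,0,0,0,0, 2,0,0,0,0,0,0, 2,0,0,0,0,0,0, 2,0,0,0,0,0,0, 2,0,0,0,0,0,0, 2,0,0,0,0,0,0, 2,0,0,0,0,0,0]' 20
```

```text
t: 8.25
tool_pos: [0.6098, -0.0612, 0.0759]
tool_rot: [-0.002, 0.78, 0.625, -0.002]
contact_force: [0.0, -0.1, -0.8]
width: 0.0761
finger_force: 0.0
t: 9.25
tool_pos: [0.6119, -0.0618, 0.0801]
tool_rot: [0.0, 0.78, 0.625, -0.0]
contact_force: [-3.5, 1.0, 7.4]
width: 0.0294
finger_force: 20.0
```

```bash
python3 -m crank '[2,0.3,0,0,0,0,0, 2,0.5,0,0,0,0,0, 2,0.5,0,0,0,0,0, 2,0.5,0,0,0,0,0, 2,0.6,0,0,0,0,0, 2,0.6,0,0,0,0,0, 2,0.6,0,0,0,0,0, 2,0.5,0,0,0,0,0, 2,0.4,0,0,0,0,0, 2,0,0,0,0,0,0, 2,0,0,0,0,0,0]' 
python3 - <<'E'
from h import *
P=pose();im=vision.snapshot('wrist');cv2.imwrite('pics/w3.png',im[:330]);print(P[1],P[0].round(3).tolist())
print(P[0].T@(P[1]-[0.6119,-0.0618,0.0801]))
E
```

```text
t: 10.62
tool_pos: [0.6219, -0.0176, 0.0801]
tool_rot: [0.0, 0.78, 0.625, 0.0]
contact_force: [-2.7, 0.8, 6.7]
width: 0.0296
finger_force: 20.0
[ 0.62193875 -0.01761917  0.08012301] [[0.218, 0.976, 0.001], [0.976, -0.218, 0.0], [0.0, 0.001, -1.0]]
[ 4.53067151e-02  1.54867851e-04 -8.37405374e-06]
```

View pics/w3.png

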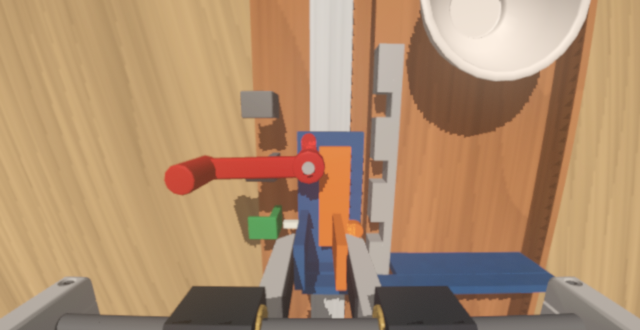

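The pointer at (290,224) is abreast of the green flag at (264,227), with the latch still squeezed. Now I'll let go and lift clear.

```bash
python3 -m crank '[7.6,0,0,0,0,0,0, 7.6,0,0,0,0,0,0, 7.6,0,0,0,0,0,0, 7.6,0,0,0,0,0,0, 7.6,0,0,0,0,0,0, 7.6,0,0,-4,0,0,0, 7.6,0,0,-4,0,0,0, 6,-3,0,-3.9,0,0,0, 6,-2.5,-0.7,0,0,0,0, 6,0,0,0,0,0,0]' 
python3 - <<'E'
from h import *
P=pose();R=P[0];im=vision.snapshot('wrist');print(P[1])
cv2.imwrite('pics/crop4.png',cv2.resize(im[70:200,220:400],None,fx=4,fy=4,interpolation=cv2.INTER_CUBIC))
E
```

```text
t: 11.92
tool_pos: [0.602, -0.0709, 0.1974]
tool_rot: [-0.0, 0.781, 0.624, -0.0]
contact_force: [-0.2, 0.4, 0.3]
width: 0.0603
finger_force: 0.0
[ 0.60200887 -0.07089588  0.19744453]
```

View pics/crop4.png

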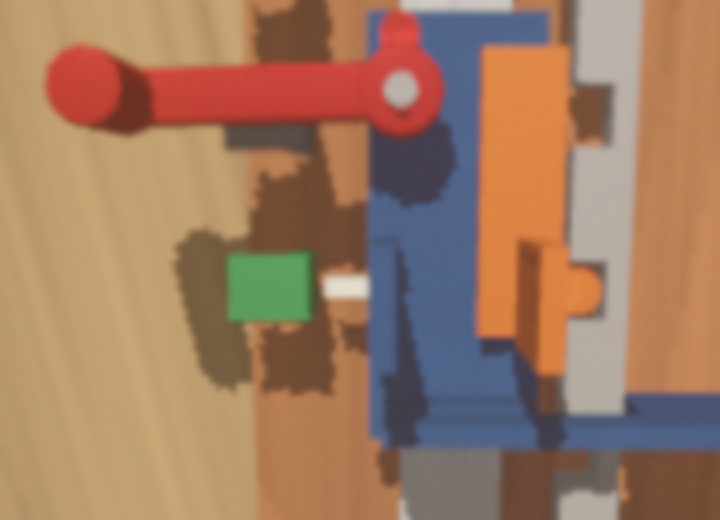

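The latch is seated in the notch. The pointer at crop (323,287) is level with the green flag at (270,287), and the tab spacing is back to 38 mm. Now I'll shut the lever.

```bash
python3 - <<'E'
from h import *
P=pose();R=P[0]
for n,uv,z in(('post',(241,91.7),.1),('piv',(320,92.2),.065)):
    w=on('wrist',uv,z,P);print(n,w.round(4),'tool',(R.T@(w-P[1])).round(4))
E
python3 -m crank '[5,5.25,-3.4,0,0,0,0, 5,5.25,-3.4,0,0,0,-1, 5,0,0,0,0,0,-1, 5,0,0,0,0,0,-1, 5,0,0,0,0,0,-1, 5,0,0,0,0,0,-1, 5,0,0,0,0,0,-1, 5,0,0,0,0,0,-1, 5,0,0,0,0,0,-1, 5,0,0,0,0,0,-1, 5,0,0,0,0,0,-1, 5,0,0,0,0,0,-1]' 
python3 -m crank '[5,0,0,0,0,0,-1, 5,0,0,0,0,0,-1, 5,0,0,0,0,0,-1, 5,0,0,0,0,0,-1, 5,0,0,0,0,0,-0.2, 5,0,0,0,0,0,0]' 
```

```text
post [0.5575 0.0463 0.1   ] tool [ 0.1037 -0.0689  0.097 ]
piv [0.6255 0.0332 0.065 ] tool [0.1058 0.0003 0.1319]
t: 13.48
tool_pos: [0.5588, 0.0484, 0.1963]
tool_rot: [-0.001, 0.312, 0.95, -0.0]
contact_force: [1.0, 0.5, -0.6]
width: 0.0498
finger_force: 0.0
t: 14.22
tool_pos: [0.5591, 0.0478, 0.1969]
tool_rot: [-0.001, 0.1, 0.995, 0.0]
contact_force: [0.3, 0.1, -0.2]
width: 0.0493
finger_force: 0.0
```

```bash
python3 -m crank '[5,0.1,-0.15,4,0,0,0, 5,0,0,4,0,0,0, 5,0,0,3.9,0,0,0, 5,0,0,0,0,0,0, 1,0,0,0,0,0,0, 1,0,0,0,0,0,0, 1,0,0,0,0,0,0, 1,0,0,0,0,0,0, 1,0,0,0,0,0,0, 1,0,0,0,0,0,0]' 8
python3 -m crank '[1,-0.04,0.73,0,0,0,1, 1,-0.04,0.73,0,0,0,1, 1,-0.04,0.73,0,0,0,1, 1,-0.04,0.73,0,0,0,1, 1,-0.04,0.73,0,0,0,1, 1,-0.04,0.73,0,0,0,1, 1,-0.04,0.73,0,0,0,1]'
```

```text
t: 15.48
tool_pos: [0.5586, 0.046, 0.0793]
tool_rot: [0.001, 0.099, 0.995, 0.0]
contact_force: [-0.9, 0.4, 6.4]
width: 0.0175
finger_force: 8.0
t: 16.35
tool_pos: [0.5853, 0.0881, 0.0793]
tool_rot: [0.0, 0.451, 0.893, -0.0]
contact_force: [-2.1, -0.8, 6.2]
width: 0.0177
finger_force: 8.0
```

```bash
python3 -m crank '[1,-0.04,0.73,0,0,0,1, 1,-0.04,0.73,0,0,0,1, 1,-0.04,0.73,0,0,0,1, 1,-0.04,0.73,0,0,0,1, 1,-0.04,0.73,0,0,0,1, 1,-0.04,0.73,0,0,0,1, 1,-0.04,0.73,0,0,0,1, 1,-0.04,0.73,0,0,0,1, 1,0,0.3,0,0,0,0.2, 1,0,0.2,0,0,0,0, 1,0,0,0,0,0,0]'
python3 -c "
from h import *
R,p=pose();d=p-[.6255,.0325,0];print(np.arctan2(d[1],d[0])-(np.pi/2-.219))"
```

```text
t: 17.73
tool_pos: [0.6416, 0.1004, 0.0783]
tool_rot: [-0.004, 0.78, 0.625, -0.004]
contact_force: [-13.0, 1.7, 12.3]
width: 0.0179
finger_force: 8.0
-0.014394112730024666
```

Against the shut stop. I'll release, lift and look.

```bash
python3 -m crank '[4.5,0,-0.4,0,0,0,0, 4.5,0,0,0,0,0,0, 4.5,0,0,0,0,0,0, 4.5,0,0,-4,0,0,0, 4.5,0,0,-4,0,0,0, 4.5,-5,0,-4,0,0,0, 4.5,-5,0,0,0,0,0, 4.5,0,0,0,0,0,0, 4.5,0,0,0,0,0,0]'
python3 - <<'E'
from h import *
im=vision.snapshot('wrist')
P=pose();cv2.imwrite('pics/crop5.png',cv2.resize(im[20:220,220:440],None,fx=3,fy=3,interpolation=cv2.INTER_CUBIC))
E
```

```text
t: 18.85
tool_pos: [0.6198, 0.0041, 0.1971]
tool_rot: [-0.0, 0.781, 0.625, -0.0]
contact_force: [-0.4, 0.9, -0.8]
width: 0.045
finger_force: 0.0
```

View pics/crop5.png

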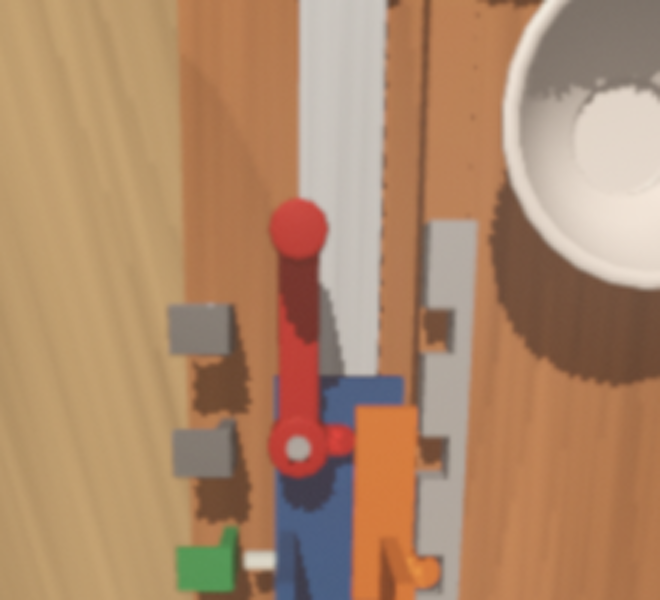

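The lever is shut, with the post at crop (299,228) directly above the pivot at (298,447) and the arm parallel to the rail. The pointer at (258,560) is beside the green flag, and the robot is clear.

```bash
python3 -c "
from cell import finish_job
print(finish_job())"
```

```text
the job is handed in; nothing more can be done
None
```

I moved the divider to the green flag's notch, the latch dropped in and the red lever is shut again; I let go of everything and handed the job in at about 19 s (no verdict was returned).

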